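Put a slide tray back into its case and close the keeper

ROBOT

A 7-joint arm with a two-finger parallel gripper is mounted at the origin on a cart in front of the work surface, level with it; the furniture and walls round the work are solid. World frame = base frame: x ahead of the robot, y to its left, z up, the work surface at z = 0. Lengths are in mm, angles in degrees, forces in N, time in s.
With the tool pointing down it reaches from about 400 to 875 mm from the base axis. Payload 6.5 kg.
Tool frame: the origin (TCP) lies on the centre line of the jaws, within the pads' length; the fingertips stand 25 mm ahead of it and the grasp point (between the pads) lies 6 mm ahead of it; x points along the fingers, y is the direction in which the jaws open and shut, and the axes are right-handed (so a half turn about x gives the same grasp; the last joint's range is limited). The gripper opens to 85 mm and grips with 20 to 120 N. Pads are 22 mm wide; open, the fingers measure 114 mm over their backs; the gripper's body (76 mm by 85 mm) begins 54 mm behind the grasp point. The pads swing forward as they close: fully open they stand 13 mm farther back than shut.
Start: joints at [71.093, 30.733, -0.252, 88.115, 0.149, 61.152, -4.079], TCP at [169.485, -627.507, 256.29] pointing down, gripper open.
Joint ranges: [-154.64, 154.64], [-21.42, 123.67], [-72.66, 72.17], [13.99, 137.28], [-74.86, 254.86], [10.95, 109.41], [-158.01, 158.01]. Speed limits (degrees/s): [136.94, 136.94, 180, 180, 180, 180, 180].

INTERFACE

Orientations are given as [roll, pitch, yaw] about the fixed x, y, z axes, in that order (R = Rz(yaw) Ry(pitch) Rx(roll)).
In Python, from station import arm gives the robot as it stands.
- The arm moves only by the shell command python3 -m handwheel 'ROWS' [FORCE]. ROWS is JSON, a list of rows, each a list of 7 numbers: the opening, from -1 (shut) to 1 (fully open), then the shift along the tool's x, y, z in m, then the turn, a rotation vector about the tool's x, y, z in degrees. A call has 1 to 20 rows; each row shifts and turns the commanded pose from where the row before left it, along the tool's axes as they then stand; what a row does not reach is not made up. A row lasts 1/8 s, in which the tool goes at most 62.5 mm and 10.7 degrees, less where a joint would pass 70% of its speed; a pose out of reach is approached as far as the arm can. A call is refused whole if a number of a shift passes 0.0625 or a number of a turn 10.7, either way. A call with a gripper value outside its range is refused whole. The fingers move at their own pace and stop on an object; FORCE is the grip in N (left out, the last holds). Time passes only in rows, so rows that do not move let the fingers close. It gives the time, the measured TCP pose, the force and the opening at its end, in the units of the state.
- arm.read_state(): the state, without advancing time (a new reading comes with each control period).
- arm.grab_frame(name): name is "scene" or "top" or "wrist"; returns a dict with "pixels" (384x512x3 uint8, red, green, blue), "fx", "fy", "cx", "cy" (pixels), "xyz" and "attitude" of the camera in the world; the wrist camera has in their place "tool_from_camera" (4x4, takes a point from camera to tool coordinates, whose origin is the TCP and whose axes are the tool frame's). Camera axes: x right, y down, z forward; pixel columns grow to the right and rows downward; lengths in mm; the calibration is good to about 2 mm. A picture is of the moment at which its call begins: read the wrist's pose just before it. There is no depth.
- arm.sign_off(): hands the job in, once; it reports no verdict.
The state is a dict: "t": time; "qpos": joint angles; "qd": joint speeds; "joint_efforts": joint torques, N m; "position": TCP position; "eef_rot": TCP orientation; "wrist_force": force on the tool from outside, world axes, zero at the start; "ft_torque": the same for the moment, N m; "width": finger opening in mm.
Only numpy, scipy, OpenCV 4.12 (cv2) and the standard library are available. Lean on these libraries where they do the work, as an engineer would, in place of code of your own. Each camera call takes 0.05 s, during which the arm holds its last target.

TASK

Put the loose tray of rock slides away: keeping it flat on the table, square it up against the case's guide rail and slide it into the empty bottom slot until it is fully home. Then turn the keeper down across the slot so that it lies level in front of the tray, and leave the stones and other loose things where they are.

Things in the scene. Friction and masses are not known exactly. Their poses are not given: they have to be found in the camera images.
- case: Low wooden case fixed to the table, 131 wide, 125 deep, 41 mm high; two slots, one over the other: the upper holds a tray, the lower is empty, its floor the table top. Origin: on the table, middle of the lower slot's mouth. x points into the slot, y left, z up. Lower slot: 103 mm wide (y = -51.5 to 51.5), 15 mm high, back stop at x = 117. Front above the slot at x = 0, left cheek's front at x = -9 with a small lead-in bevel.
- rail_end (a point): Free end of the case's guide rail, at its inner face, half-way up: case x = -160, y = -51.5, z = 11 mm. The rail is the slot's right wall carried straight on towards the robot, 22 mm high and 14 mm thick.
- tray_home (a point): Fixed point of the case, case x = 57, y = 0, z = 6 mm: the tray's centre lies here when it is fully home (inner edge at the back stop, outer edge at case x = -3 mm, so that it can be pushed all the way from outside). Axes as the case's.
- tray_center (a point): Loose flat wooden tray, 120 mm long (its x) by 100 mm wide (its y) by 12 mm thick, about 0.25 kg, with three glass slides set in its top and a paper strip on its outer (-x) edge. The point is its centre, half-way up (6 mm above the table). Its x axis points towards the slot, at the start within about 20 degrees of the case's x axis.
- keeper (a joint): Metal turn-button on the front of the case's left cheek, turning in an upright plane about the case's x axis. 0 rad: bar upright, slot free; growing values swing it to the right (case -y) and down; 1.571 rad is its stop: bar level across the lower slot. Stiff: it stays where it is left, turns with 1 to 5 N at the stud. It cannot pass a tray that sticks out more than 10 mm in front of the case's origin.
- keeper_pivot (a point): Pivot of the keeper, a fixed point of the case: case x = -9.5, y = 60.5, z = 10 mm. The bar is 5 mm thick (case x from -15.5 to -10.5 mm), 10 mm wide and reaches 42 mm from the pivot.
- keeper_stud (a point): Middle of the round thumb stud on the keeper, 8 mm in diameter, 36 mm from the pivot, standing out forwards along case -x from x = -15.5 to x = -36.5 mm (this point at case x = -29.5 mm). Push it with a fingertip to turn the keeper.
- gabbro: Bystander: dark rough rock, 52 x 74 x 47 mm; origin at its underside. Not to be moved.
- marble: Bystander: pale grey rock, 45 x 58 x 42 mm; origin at its underside. Not to be moved.
- bar: Bystander: white plastic sampling bar, 16 x 86 x 10 mm; origin at its underside. Not to be moved.
- magnet: Bystander: round black and white magnet, 38 mm wide, 13 mm high; origin at its underside. Not to be moved.

How it is judged (in metres and radians):
On the way, in this order (a step that is already met when the one before it is completed fails the run):
1. the tray is fully home in the lower slot (x of tray_center in the frame of case between 0.052 and 0.062 m and y of tray_center in the frame of case between -0.005 and 0.005 m and angle between the x axis of tray_center and the x axis of case, either way round below 0.05 rad and height (world z) of tray_center below 0.01 m), for 0.2 s.
2. the keeper is turned down across the slot (value of joint keeper above 1.4 rad), for 0.2 s.
At the end, for the whole second after the job is handed in: The tray lies flat in the lower slot within 5 mm of fully home, within 5 mm of the slot's middle and within 3 degrees of square, at rest, and the keeper is turned down to more than 1.4 rad (about 10 degrees of level) (all of step 1 and value of joint keeper above 1.4 rad and linear speed of tray below 0.01 m/s); the robot touches nothing.
It fails at once if the tray is lifted or tipped off the table (height (world z) of tray_center above 0.03 m or angle between tray_center's own z axis and vertical above 0.3 rad).
It fails at once if a bystander is moved by more than 25 mm (distance of any of gabbro, marble, bar, magnet from where it was at the start of the episode above 0.025 m).
It also fails if it takes over 61 s, if anything falls off the work surface, if the arm or the gripper's body presses on something with over 40 N, if the wrist force passes 120 N, or if a joint passes its speed limit or range.

## Working session

There is one attempt and no reset: what is moved stays moved. The work goes in short steps, Python scripts to look and compute and a shell command to move; the robot and the scene stay as the last step left them, time stands still between calls to the robot, and variables do not carry over. Pictures are saved under pics/ and viewed, and the job is handed in when it is done.

```bash
ls; mkdir -p pics; python3 - <<'E'
from station import arm
import cv2,json
s=arm.read_state();print(s)
for n in("scene","top","wrist"):
    f=arm.grab_frame(n);cv2.imwrite(f"pics/a_{n}.png",f["pixels"][:,:,::-1])
    print(n,{k:v for k,v in f.items() if k!="pixels"})
E
```

```text
pics
{'t': 0.0, 'qpos': array([71.09141878, 30.7765416 , -0.25353283, 88.17128179,  0.14897567,
       61.15064452, -4.07905858]), 'qd': array([-0.12017809, -0.09298725, -0.09729861, -0.01670796, -0.0023131 ,
       -0.00764921,  0.14126569]), 'joint_efforts': array([ 2.85037640e-05, -5.83408391e+01,  1.04864404e+00, -2.59099495e+01,
        1.23404613e-02,  9.50998074e-03,  6.19723494e-06]), 'position': array([ 169.32362622, -626.95198322,  255.42000632]), 'eef_rot': array([-85.55141433,  89.90185789, 109.56804134]), 'wrist_force': array([ 0.57654645, -0.18590246, -0.52264346]), 'ft_torque': array([-0.02543127,  0.02807948, -0.0249315 ]), 'width': 85.32222748380042}
scene {'fx': 441.81974135420836, 'fy': 441.81974135420836, 'cx': 264.21553983924883, 'cy': 194.33263840449612, 'xyz': array([-122.72385404,  916.58087415,  734.17689712]), 'attitude': array([-121.32701885,   -1.17832217, -138.05736669])}
top {'fx': 455.15063962846057, 'fy': 455.15063962846057, 'cx': 257.9515963429296, 'cy': 191.12140341181475, 'xyz': array([ 475.06686196,   56.83507919, 1117.06494076]), 'attitude': array([-174.74603896,    1.83173827,  -88.54214033])}
wrist {'fx': 336.85587403244506, 'fy': 336.85587403244506, 'cx': 257.3551000371045, 'cy': 192.6830674593748, 'tool_from_camera': array([[ 2.54162912e-04, -3.17455956e-01,  9.48272983e-01,
        -1.17209254e+02],
       [ 9.99999960e-01, -3.88328563e-05, -2.81027328e-04,
         2.03599179e-01],
       [ 1.26037948e-04,  9.48273017e-01,  3.17455934e-01,
        -8.15529390e+01],
       [ 0.00000000e+00,  0.00000000e+00,  0.00000000e+00,
         1.00000000e+00]])}
```

View pics/a_top.png

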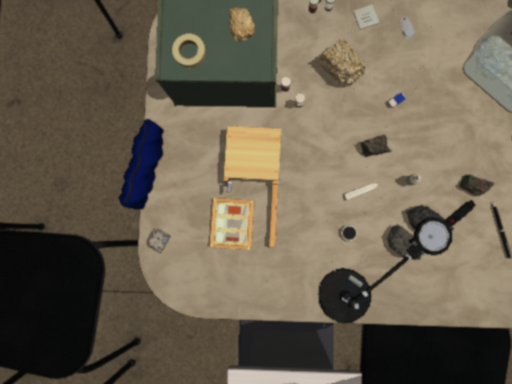

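View pics/a_scene.png

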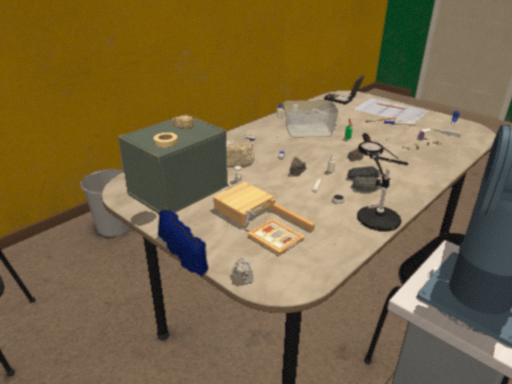

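View pics/a_wrist.png

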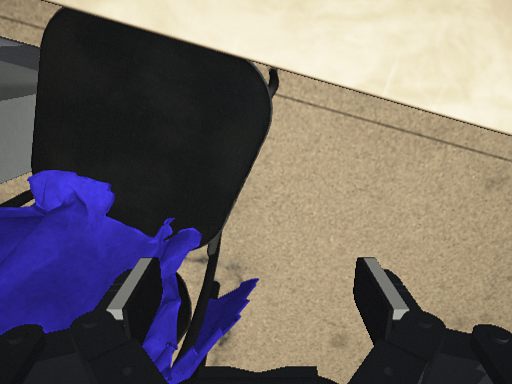

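```bash
cat > h.py <<'E'
import numpy as np,cv2
from scipy.spatial.transform import Rotation as R
from station import arm
def rot(e): return R.from_euler('xyz',e,degrees=True).as_matrix()
def campose(f,s=None):
    if 'xyz' in f: return rot(f['attitude']),np.array(f['xyz'])
    T=f['tool_from_camera'];Rt=rot(s['eef_rot'])
    return Rt@T[:3,:3],Rt@T[:3,3]+s['position']
def ray(f,P,u,v,z):
    C,o=P;d=C@np.array([(u-f['cx'])/f['fx'],(v-f['cy'])/f['fy'],1]);return o+d*(z-o[2])/d[2]
def proj(f,P,p):
    C,o=P;q=C.T@(np.array(p,float)-o);return q[0]/q[2]*f['fx']+f['cx'],q[1]/q[2]*f['fy']+f['cy']
def grab(n,name):
    s=arm.read_state();f=arm.grab_frame(n);cv2.imwrite(f"pics/{name}.png",f["pixels"][:,:,::-1])
    import pickle;pickle.dump((s,f),open(f"pics/{name}.pkl","wb"));return s,f,campose(f,s)
def show(name,box,k):
    im=cv2.imread(f"pics/{name}.png");x0,y0,x1,y1=box
    cv2.imwrite(f"pics/{name}_z.png",cv2.resize(im[y0:y1,x0:x1],None,fx=k,fy=k,interpolation=cv2.INTER_CUBIC))
E
python3 - <<'E'
from h import *
s,f,P=grab("top","b_top")
show("b_top",(190,110,310,260),4)
for n,u,v,z in [("railend",269,246,22),("tray1",213,198,12),("tray2",253,200,12),("tray3",251,248,12),("tray4",211,246,12),("caseTL",227,126,41),("caseTR",281,129,41),("caseBR",280,181,41),("caseBL",224,178,41),("stud",227,187,46)]:
    print(n,ray(f,P,u,v,z).round())
print(rot(s['eef_rot']).round(3))
E
```

```text
railend [444.  65.  22.]
tray1 [556. 204.  12.]
tray2 [554. 106.  12.]
tray3 [438. 108.  12.]
tray4 [440. 205.  12.]
caseTL [729. 172.  41.]
caseTR [724.  42.  41.]
caseBR [598.  42.  41.]
caseBL [603. 176.  41.]
stud [581. 167.  46.]
[[-0.     0.261 -0.965]
 [ 0.001 -0.965 -0.261]
 [-1.    -0.001  0.   ]]
```

View pics/b_top_z.png

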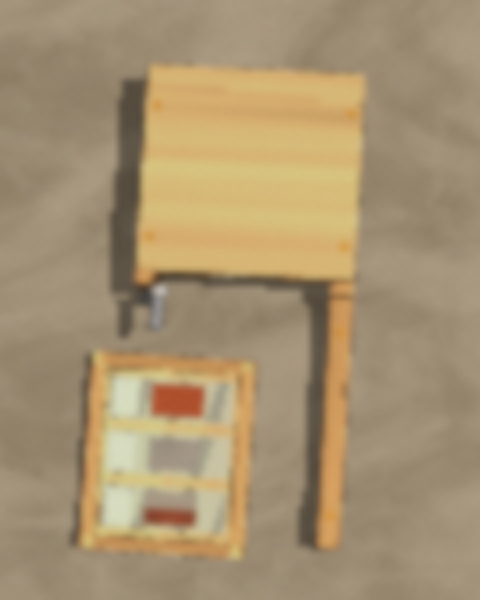

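```bash
python3 - <<'E'
from h import *
f=arm.grab_frame("top");g=arm.grab_frame("scene")
P=campose(f);Q=campose(g)
def tri(a,b):
    A=[];B=[]
    for F,(C,o),(u,v) in((f,P,a),(g,Q,b)):
        d=C@np.array([(u-F['cx'])/F['fx'],(v-F['cy'])/F['fy'],1]);d/=np.linalg.norm(d)
        M=np.eye(3)-np.outer(d,d);A.append(M);B.append(M@o)
    x=np.linalg.solve(sum(A),sum(B));return x.round()
print("lens",tri((434,236),(371,149)),"arm end",tri((472,205),(366,136)))
print("base",ray(f,P,345,295,10).round(),"green box top", tri((277,62),(227,130)))
E
```

```text
lens [ 478. -289.  123.] arm end [ 546. -372.  121.]
base [ 333. -119.   10.] green box top [818.  47. 194.]
```

```bash
python3 -m handwheel '[[-1,0,-0.03,-0.052,0,0,0],[-1,0,-0.03,-0.052,0,0,0],[-1,0,-0.03,-0.052,0,0,0],[-1,0,-0.03,-0.052,0,0,0],[-1,0,-0.03,-0.052,0,0,0],[-1,0,-0.03,-0.052,0,0,0]]' 40
```

```text
t: 1.05
position: [424.9, -371.0, 256.5]
eef_rot: [110.9, 90.0, -54.0]
wrist_force: [0.3, -0.2, -0.3]
width: 0.2
```

```bash
python3 -m handwheel '[[-1,0,-0.053,-0.02,0,0,0],[-1,0,-0.053,-0.02,0,0,0],[-1,0,-0.053,-0.02,0,0,0],[-1,0,-0.053,-0.02,0,0,0],[-1,0,-0.053,-0.02,0,0,0],[-1,0,-0.053,-0.02,0,0,0],[-1,0,-0.053,-0.02,0,0,0],[-1,0,-0.053,-0.02,8,0,0],[-1,0,-0.05,0,8,0,0],[-1,0,0,0,0,0,0],[-1,0,0,0,0,0,0]]' && python3 - <<'E'
from h import *
s,f,P=grab("wrist","c_wrist");print(s['position'],rot(s['eef_rot']).round(3))
E
```

```text
t: 2.42
position: [461.5, 127.6, 256.2]
eef_rot: [78.7, 90.0, -102.1]
wrist_force: [1.3, -0.9, 0.1]
width: 0.2
[461.46284557 127.60049751 256.21113785] [[-0.    -0.015 -1.   ]
 [-0.001 -1.     0.015]
 [-1.     0.001  0.   ]]
```

View pics/c_wrist.png

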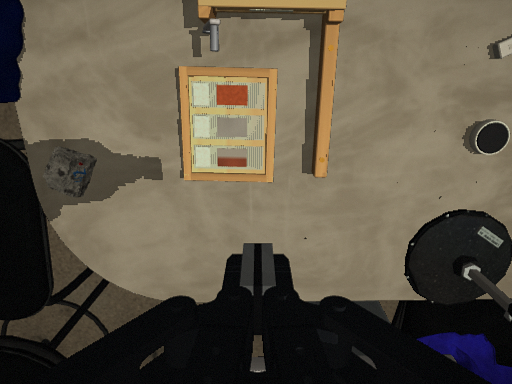

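```bash
python3 - <<'E'
import pickle
from h import *
s,f=pickle.load(open("pics/c_wrist.pkl","rb"));P=campose(f,s)
im=f['pixels']
show("c_wrist",(170,0,350,190),4)
hsv=cv2.cvtColor(im,cv2.COLOR_RGB2HSV)
m=cv2.inRange(hsv,(8,90,120),(28,255,255));m[250:]=0
c,_=cv2.findContours(m,cv2.RETR_EXTERNAL,cv2.CHAIN_APPROX_SIMPLE)
for k in c:
    if cv2.contourArea(k)<500: continue
    r=cv2.minAreaRect(k);print(cv2.contourArea(k),r)
    ap=cv2.approxPolyDP(k,4,True)[:,0];print(ap.tolist())
    for u,v in ap: print((u,v),ray(f,P,u,v,12).round(1)[:2],ray(f,P,u,v,22).round(1)[:2],ray(f,P,u,v,41).round(1)[:2])
E
```

```text
10530.5 ((226.7713623046875, 123.8318862915039), (98.20600891113281, 114.24817657470703), 1.3322198390960693)
[[179, 66], [184, 179], [271, 182], [277, 69]]
(np.int32(179), np.int32(66)) [557.4 204.6] [557.  202.5] [556.3 198.4]
(np.int32(184), np.int32(179)) [439.3 209.5] [442.2 207.2] [447.7 202.8]
(np.int32(271), np.int32(182)) [434.4 112.4] [437.4 112.8] [443.1 113.5]
(np.int32(277), np.int32(69)) [553.1 106.2] [552.9 106.7] [552.3 107.8]
1820.5 ((326.0586242675781, 100.29655456542969), (13.61945915222168, 154.21546936035156), 4.763641834259033)
[[339, 24], [326, 25], [318, 177], [326, 176]]
(np.int32(339), np.int32(24)) [593.2  46.3] [591.8  48.5] [589.2  52.7]
(np.int32(326), np.int32(25)) [592.5  58.8] [591.2  60.7] [588.6  64.2]
(np.int32(318), np.int32(177)) [439.4  60.1] [442.3  61.9] [447.8  65.4]
(np.int32(326), np.int32(176)) [440.5  51.2] [443.3  53.3] [448.7  57.2]
1092.0 ((272.0, 8.5), (17.0, 148.0), 90.0)
[[198, 13], [208, 17], [211, 5], [345, 8], [346, 0], [198, 0]]
(np.int32(198), np.int32(13)) [604.7 182.2] [603.  180.6] [599.8 177.7]
(np.int32(208), np.int32(17)) [601.2 172.8] [599.5 171.5] [596.5 169.1]
(np.int32(211), np.int32(5)) [611.4 169.3] [609.5 168.1] [605.9 165.9]
(np.int32(345), np.int32(8)) [607.   41.4] [605.2  43.7] [601.8  48.2]
(np.int32(346), np.int32(0)) [613.7  40.9] [611.8  43.3] [608.1  47.7]
(np.int32(198), np.int32(0)) [615.8 181.4] [613.8 179.9] [609.9 177. ]
```

View pics/c_wrist_z.png

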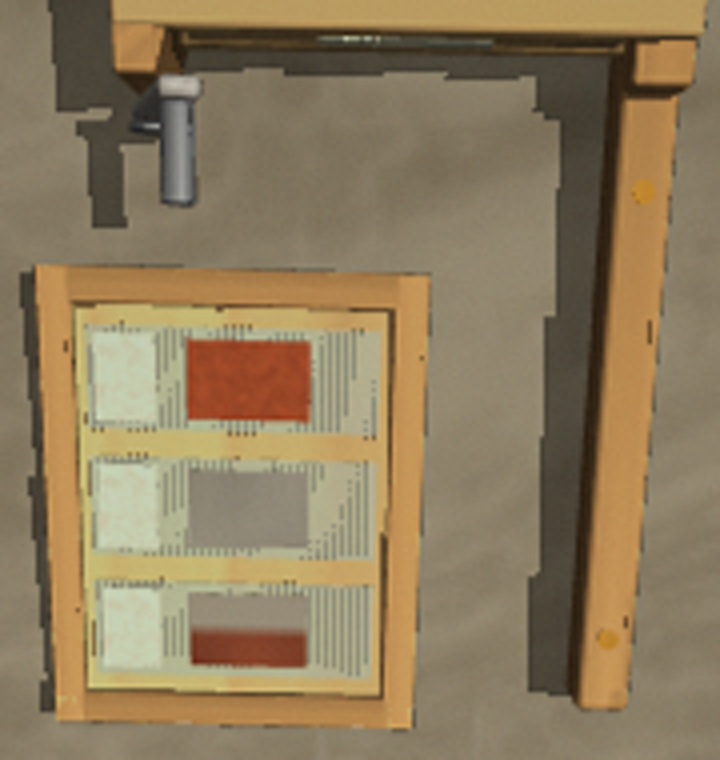

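```bash
python3 -m handwheel '[[-1,0,-0.05,-0.015,0.9,0,0],[-1,0,-0.05,-0.018,0,0,0],[-1,0.04,-0.015,0,0,0,0],[-1,0.06,0,0,0,0,0],[-1,0.06,0,0,0,0,0],[-1,0.03,0,0,0,0,0],[-1,0,0,0,0,0,0],[-1,0,0,0,0,0,0]]' && python3 - <<'E'
from h import *
s,f,P=grab("wrist","d_wrist");print(s['position'],rot(s['eef_rot']).round(3))
E
```

```text
t: 3.48
position: [498.5, 242.0, 67.6]
eef_rot: [-160.8, 89.9, 17.4]
wrist_force: [0.3, -0.2, -0.9]
width: -0.0
[498.54928869 242.0091296   67.59745567] [[ 0.002 -0.032 -0.999]
 [ 0.001 -0.999  0.032]
 [-1.    -0.001 -0.002]]
```

View pics/d_wrist.png

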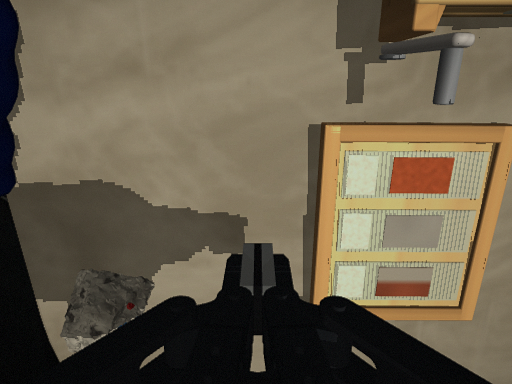

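```bash
python3 -m handwheel '[[-1,0.02,0,0,0,0,0],[-1,0.018,0,0,0,0,0],[-1,0,0.01,0,0,0,0],[-1,0,0.01,0,0,0,0],[-1,0,0.01,0,0,0,0],[-1,0,0.01,0,0,0,0],[-1,0,0.01,0,0,0,0],[-1,0,0.005,0,0,0,0],[-1,0,0,0,0,0,0]]' && python3 - <<'E'
from h import *
s,f,P=grab("wrist","e_wrist");print(s['position'],s['wrist_force'])
E
```

```text
t: 4.65
position: [495.7, 186.9, 28.4]
eef_rot: [96.0, 90.0, -85.8]
wrist_force: [-0.6, -0.4, -0.7]
width: 0.1
[495.65491047 186.87083509  28.38656353] [-0.57420203 -0.36690922 -0.74235838]
```

View pics/e_wrist.png

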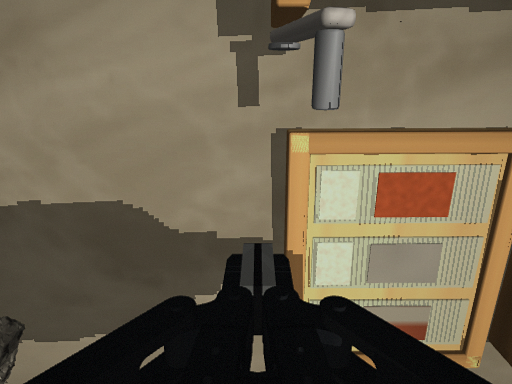

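```bash
cat >> h.py <<'E'
O=np.array([604,110.9]);Y=np.radians(-1.7)
Rc=np.array([[np.cos(Y),-np.sin(Y)],[np.sin(Y),np.cos(Y)]])
def case(p): return Rc.T@(np.array(p)[:2]-O)
E
python3 - <<'E'
import pickle
from h import *
s,f=pickle.load(open("pics/e_wrist.pkl","rb"));P=campose(f,s)
for u,v in [(290,130),(512,130),(470,365),(288,237)]: print(case(ray(f,P,u,v,12)).round(1))
print(case(s['position']), proj(f,P,[s['position'][0],s['position'][1],4]),case(ray(f,P,273,245,12)))
s,f,P=grab("top","e_top");show("e_top",(190,110,310,260),4)
E
```

```text
[-47.7  59.5]
[-47.9 -27.9]
[-165.6  -34.7]
[-94.1  59.1]
[-110.55117187   72.72320543] (np.float64(256.9536569034944), np.float64(260.88757445592086)) [-98.02746979  65.60365455]
```

View pics/e_top_z.png

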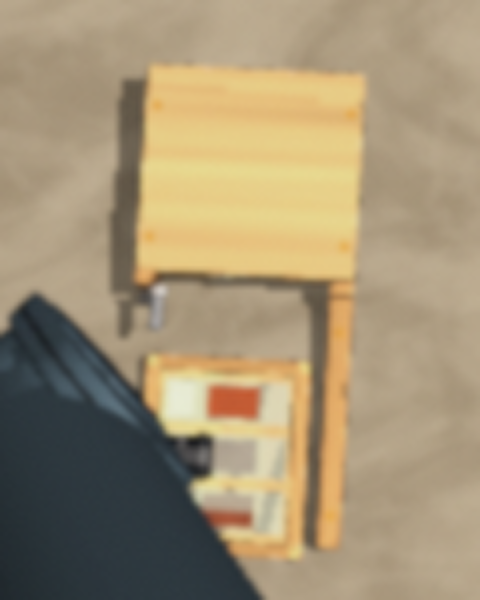

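```bash
python3 -m handwheel '[[-1,0,0.004,0,0,0,0],[-1,0,0.004,0,0,0,0],[-1,0,0.002,0,0,0,0],[-1,0,0.001,0,0,0,0],[-1,0,0,0,0,0,0]]' && python3 -m handwheel '[[-1,0,0.001,0,0,0,0],[-1,0,0,0,0,0,0]]'&& python3 -m handwheel '[[-1,0,0.001,0,0,0,0],[-1,0,0,0,0,0,0]]'
```

```text
t: 5.38
position: [495.6, 177.2, 28.5]
eef_rot: [-129.0, 89.9, 49.2]
wrist_force: [1.1, 3.3, -0.8]
width: 0.1
t: 5.62
position: [495.5, 177.0, 28.5]
eef_rot: [-118.2, 89.9, 60.1]
wrist_force: [0.5, 5.6, -1.2]
width: 0.1
t: 5.88
position: [495.5, 176.9, 28.6]
eef_rot: [-114.8, 89.8, 63.5]
wrist_force: [1.1, 7.6, -0.7]
width: 0.2
```

```bash
python3 -m handwheel '[[-1,0,-0.02,0,0,0,0],[-1,-0.05,0,0,0,0,0],[0,0,0.025,0.045,0,0,0],[0,0,0.03,0.045,0,0,0],[0,0,0.032,0,0,0,0],[0,0.03,0,0,0,0,0],[0,0,0,0,0,0,0],[0,0,0,0,0,0,0]]' && python3 - <<'E'
from h import *
s,f,P=grab("wrist","f_wrist");print(s['position'],rot(s['eef_rot']).round(3),case(s['position']))
s,f,P=grab("top","f_top");show("f_top",(170,100,320,270),4)
E
```

```text
t: 6.88
position: [403.1, 110.9, 48.7]
eef_rot: [40.7, 90.0, -141.0]
wrist_force: [0.1, 0.3, 0.1]
width: 42.9
[403.07188888 110.90328058  48.66942322] [[-0.   -0.03 -1.  ]
 [-0.   -1.    0.03]
 [-1.    0.    0.  ]] [-200.83977197   -5.95750325]
```

View pics/f_wrist.png

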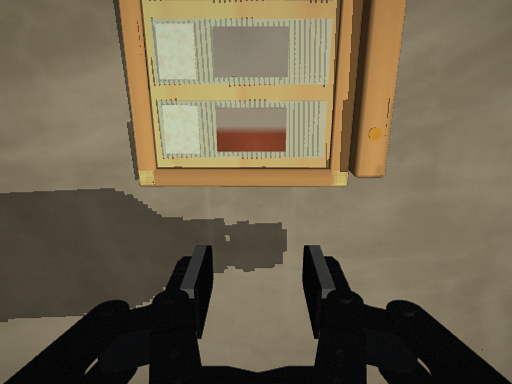

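View pics/f_top_z.png

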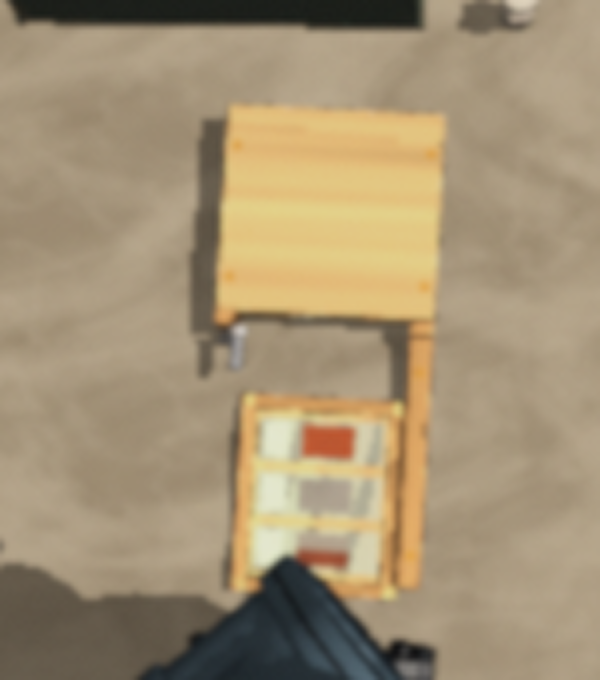

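```bash
python3 -m handwheel '[[0,0.022,0,0,0,0,0],[0,0,0,-0.01,0,0,0],[0,0,0,-0.01,0,0,0],[0,0,0,-0.01,0,0,0],[0,0,0,-0.01,0,0,0],[0,0,0,-0.01,0,0,0],[0,0,0,-0.01,0,0,0],[0,0,0,-0.01,0,0,0],[0,0,0,-0.01,0,0,0],[0,0,0,0,0,0,0]]' && python3 - <<'E'
from h import *
s,f,P=grab("wrist","g_wrist");print(s['position'],case(s['position']),s['wrist_force'])
s,f,P=grab("top","g_top");show("g_top",(170,100,320,270),4)
E
```

```text
t: 8.22
position: [484.7, 107.8, 26.4]
eef_rot: [-162.7, 89.9, 15.4]
wrist_force: [-0.6, -0.0, 0.8]
width: 42.6
[484.69409267 107.81470871  26.392341  ] [-119.16186704   -6.62329149] [-0.56015029 -0.01969844  0.80346704]
```

View pics/g_wrist.png

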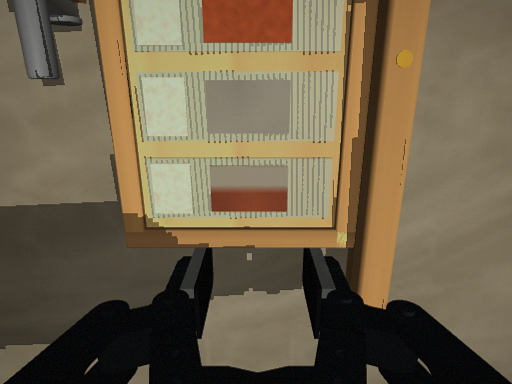

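View pics/g_top_z.png

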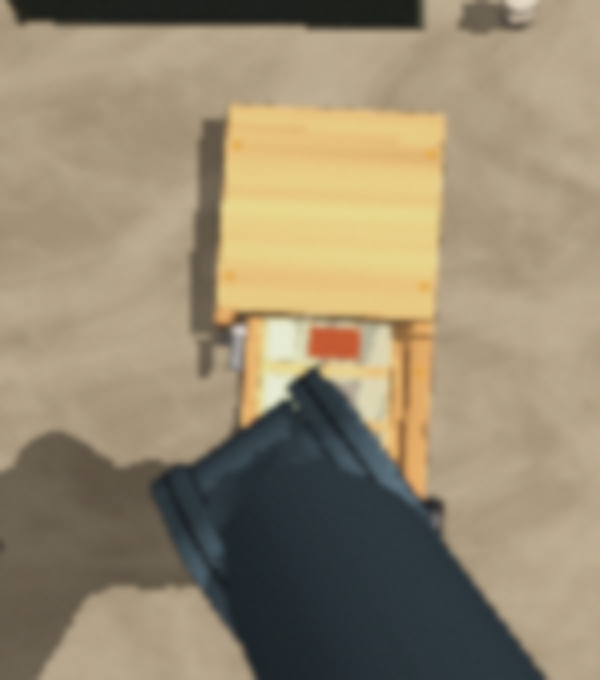

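```bash
python3 -m handwheel '[[0,0,0,-0.01,0,0,0],[0,0,0,-0.01,0,0,0],[0,0,0,-0.01,0,0,0],[0,0,0,-0.01,0,0,0],[0,0,0,0,0,0,0]]' && python3 -m handwheel '[[0,0,0,-0.01,0,0,0],[0,0,0,-0.01,0,0,0],[0,0,0,-0.01,0,0,0],[0,0,0,-0.01,0,0,0],[0,0,0,-0.01,0,0,0],[0,0,0,0,0,0,0]]' && python3 -m handwheel '[[0,0,0,-0.005,0,0,0],[0,0,0,-0.003,0,0,0],[0,0,0,0,0,0,0]]'
```

```text
t: 8.95
position: [524.4, 106.6, 26.4]
eef_rot: [-160.6, 89.9, 17.5]
wrist_force: [0.3, -0.1, 0.2]
width: 42.6
t: 9.7
position: [574.4, 105.0, 26.5]
eef_rot: [-165.6, 89.9, 12.6]
wrist_force: [-0.2, -0.0, 0.6]
width: 43.0
t: 10.07
position: [581.2, 104.8, 26.3]
eef_rot: [-165.6, 90.0, 12.6]
wrist_force: [-0.2, -0.3, -0.1]
width: 42.8
```

```bash
for i in 1; do python3 -m handwheel '[[0,0,0,-0.003,0,0,0],[0,0,0,0,0,0,0]]'; python3 -m handwheel '[[0,0,0,-0.003,0,0,0],[0,0,0,0,0,0,0]]'; done; python3 - <<'E'
from h import *
s,f,P=grab("wrist","h_wrist");print(s['position'],case(s['position']),s['wrist_force'])
E
```

```text
t: 10.32
position: [584.3, 104.7, 26.3]
eef_rot: [-165.2, 90.0, 13.0]
wrist_force: [-0.1, 0.1, 0.6]
width: 43.0
t: 10.58
position: [587.4, 104.6, 26.3]
eef_rot: [-167.0, 90.0, 11.2]
wrist_force: [0.9, 0.2, -0.4]
width: 42.8
[587.3651574  104.57419677  26.2574956 ] [-16.43985812  -6.81651229] [ 0.9021024   0.2481976  -0.40180654]
```

View pics/h_wrist.png

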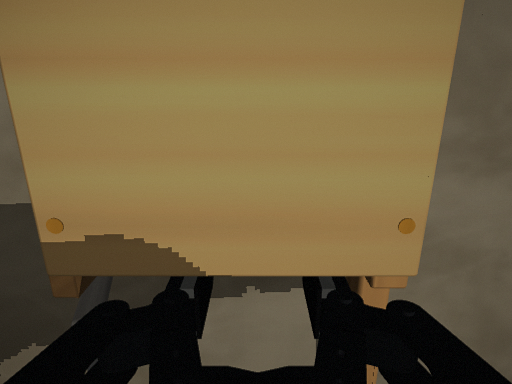

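```bash
python3 -m handwheel '[[0,0,0,-0.0015,0,0,0],[0,0,0,0,0,0,0]]'; python3 -m handwheel '[[0,0,0,-0.0015,0,0,0],[0,0,0,0,0,0,0]]';python3 -m handwheel '[[0,0,0,-0.001,0,0,0],[0,0,0,0,0,0,0]]'
```

```text
t: 10.88
position: [588.5, 104.6, 26.3]
eef_rot: [9.8, 90.0, -172.0]
wrist_force: [-2.0, -0.3, 0.6]
width: 42.8
t: 11.12
position: [589.3, 104.6, 26.2]
eef_rot: [11.0, 89.9, -170.7]
wrist_force: [-4.3, 0.3, 2.7]
width: 42.7
t: 11.38
position: [589.4, 104.6, 26.0]
eef_rot: [12.1, 89.8, -169.6]
wrist_force: [-6.9, 0.7, 4.7]
width: 42.9
```

```bash
python3 -m handwheel '[[0,0,0,-0.0015,0,0,0],[0,0,0,0,0,0,0]]'; python3 -m handwheel '[[0,0,0,-0.0015,0,0,0],[0,0,0,0,0,0,0]]'
```

```text
t: 11.62
position: [589.5, 104.5, 25.8]
eef_rot: [12.3, 89.7, -169.5]
wrist_force: [-10.5, 0.4, 7.9]
width: 42.3
t: 11.88
position: [589.6, 104.5, 25.5]
eef_rot: [12.3, 89.5, -169.4]
wrist_force: [-13.9, -0.3, 10.1]
width: 42.5
```

```bash
python3 -m handwheel '[[0,0,0,0.03,0,0,0],[0,-0.02,0,0.05,0,0,0],[-1,-0.06,-0.03,0.04,0,0,0],[-1,-0.06,-0.03,0.01,0,0,0],[-1,0,0,0,0,0,0],[-1,0,0,0,0,0,0]]' && python3 - <<'E'
from h import *
s,f,P=grab("wrist","i_wrist");print(s['position'],case(s['position']),s['wrist_force'],rot(s['eef_rot']).round(3))
show("i_wrist",(90,0,390,200),2.6)
E
```

```text
t: 12.62
position: [475.2, 159.4, 149.7]
eef_rot: [179.4, 89.9, -2.4]
wrist_force: [0.6, -1.5, -0.1]
width: 0.0
[475.19161491 159.35970283 149.67136091] [-130.18930875   44.61711279] [ 0.58361771 -1.53805009 -0.13275288] [[ 0.002 -0.032 -0.999]
 [-0.    -1.     0.032]
 [-1.     0.    -0.002]]
```

View pics/i_wrist.png

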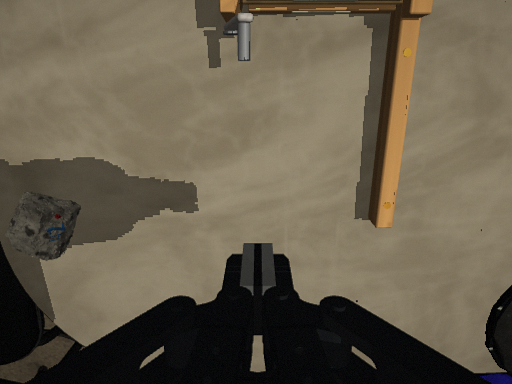

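View pics/i_wrist_z.png

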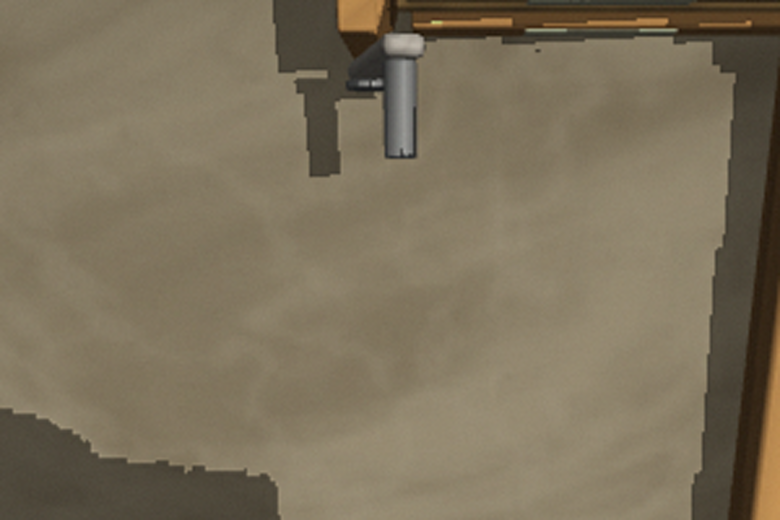

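```bash
python3 - <<'E'
import pickle
from h import *
s,f=pickle.load(open("pics/i_wrist.pkl","rb"));P=campose(f,s)
for u in (260,340,380): print('tray bottom', case(ray(f,P,u,13.5,0)).round(1),'top',case(ray(f,P,u,9,12)).round(1))
print('stud tip',case(ray(f,P,244.2,60,46)).round(1),'stud mid',case(ray(f,P,244.2,38,46)).round(1), 'cheek/keeper',case(ray(f,P,245,16,50)).round(1))
print('rail end',case(ray(f,P,375.5,226.5,22)).round(1))
for p in([-36.5,60.5,46],):
    w=O+Rc@np.array(p[:2]);print(proj(f,P,[*w,46]))
E
```

```text
tray bottom [-3.7 42.3] top [-3.  42.4]
tray bottom [ -3.8 -14.4] top [ -3.1 -11.6]
tray bottom [ -3.8 -42.8] top [ -3.1 -38.6]
stud tip [-36.9  52.3] stud mid [-24.6  52.1] cheek/keeper [-13.4  51.4]
rail end [-158.8  -49.2]
(np.float64(230.78201977359055), np.float64(59.39196881288697))
```

```bash
python3 -m handwheel '[[-1,0,-0.037,-0.02,0,0,0],[-1,0.02,0,-0.05,0,0,0],[-1,0.02,0,-0.029,0,0,0],[-1,0.035,0,0,0,0,0],[-1,0.03,0,0,0,0,0],[-1,0,0,0,0,0,0],[-1,0,0,0,0,0,0]]' && python3 - <<'E'
from h import *
s,f,P=grab("wrist","j_wrist");print(s['position'],case(s['position']),s['wrist_force'])
s,f,P=grab("scene","j_scene");show("j_scene",(190,160,340,270),5)
E
```

```text
t: 13.55
position: [574.9, 193.3, 44.7]
eef_rot: [98.7, 90.0, -83.1]
wrist_force: [0.2, 0.8, 0.8]
width: -0.0
[574.8758487  193.3281114   44.72091116] [-31.55666508  81.52782732] [0.16003339 0.76428536 0.75170803]
```

View pics/j_wrist.png

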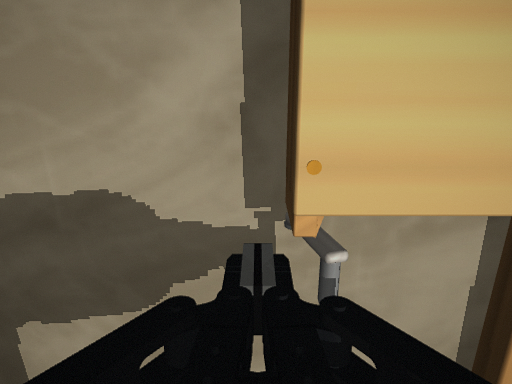

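View pics/j_scene_z.png

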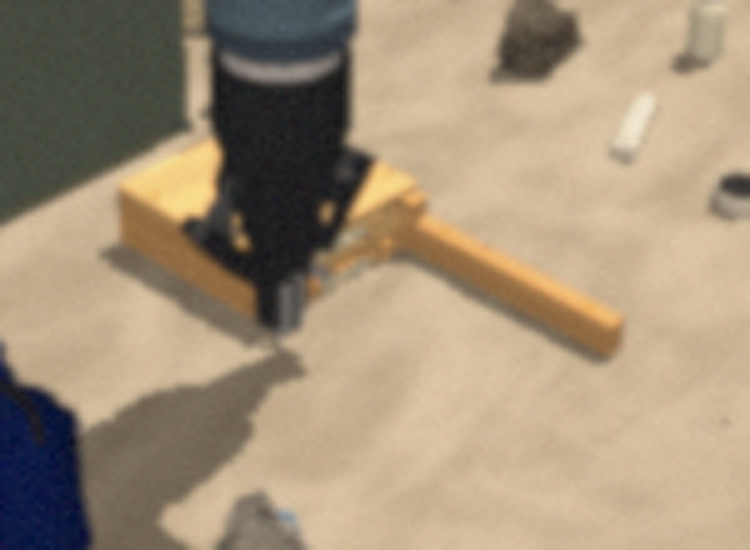

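```bash
python3 -m handwheel '[[-1,0,0.006,0,0,0,0],[-1,0,0.006,0,0,0,0],[-1,0,0.005,0,0,0,0],[-1,0,0.005,0,0,0,0],[-1,0,0,0,0,0,0]]' && python3 -m handwheel '[[-1,0,0.005,0,0,0,0],[-1,0,0.005,0,0,0,0],[-1,0,0.004,0,0,0,0],[-1,0,0,0,0,0,0]]' && python3 - <<'E'
from h import *
s,f,P=grab("wrist","k_wrist");print(s['position'],case(s['position']),s['wrist_force'])
E
```

```text
t: 14.28
position: [573.8, 171.0, 44.5]
eef_rot: [60.4, 90.0, -121.5]
wrist_force: [0.6, 0.6, -0.1]
width: -0.3
t: 14.78
position: [573.4, 157.0, 44.6]
eef_rot: [76.8, 90.0, -105.0]
wrist_force: [0.4, 1.5, 0.1]
width: 0.1
[573.43433195 156.95063509  44.60023916] [-31.91836426  45.1235978 ] [0.42266465 1.52096454 0.13096714]
```

View pics/k_wrist.png

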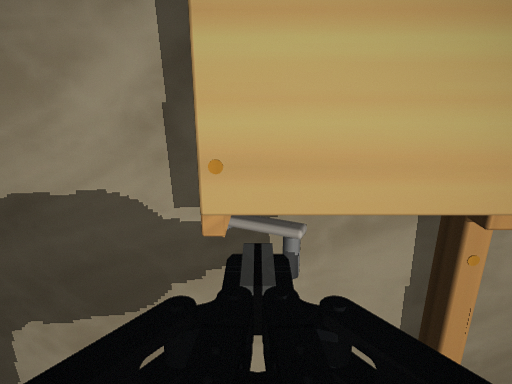

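```bash
python3 -m handwheel '[[-1,0,-0.005,0,0,0,0],[-1,-0.04,0,0,0,0,0],[-1,0,0.025,0,0,0,0],[-1,0,0,0,0,0,0],[-1,0.02,0,0,0,0,0],[-1,0.01,0,0,0,0,0],[-1,0,0,0,0,0,0]]' && python3 -m handwheel '[[-1,0.005,0,0,0,0,0],[-1,0.005,0,0,0,0,0],[-1,0,0,0,0,0,0]]' && python3 -m handwheel '[[-1,0.003,0,0,0,0,0],[-1,0,0,0,0,0,0]]'
```

```text
t: 15.7
position: [571.5, 138.2, 52.7]
eef_rot: [9.6, 89.8, -172.1]
wrist_force: [-0.7, 0.5, -0.1]
width: -0.1
t: 16.08
position: [572.6, 137.7, 44.3]
eef_rot: [-1.2, 90.0, 177.0]
wrist_force: [-0.1, -0.3, 0.9]
width: 0.2
t: 16.32
position: [572.7, 137.7, 41.5]
eef_rot: [-42.7, 90.0, 135.5]
wrist_force: [0.4, -0.2, -0.3]
width: 0.3
```

```bash
python3 -m handwheel '[[-1,0.0015,0,0,0,0,0],[-1,0,0,0,0,0,0]]' && python3 -m handwheel '[[-1,0.0015,0,0,0,0,0],[-1,0,0,0,0,0,0]]'&& python3 -m handwheel '[[-1,0.001,0,0,0,0,0],[-1,0,0,0,0,0,0]]'; python3 - <<'E'
from h import *
s,f,P=grab("wrist","l_wrist");print(s['position'],case(s['position']),s['wrist_force'])
E
```

```text
t: 16.58
position: [572.8, 137.7, 40.1]
eef_rot: [-144.5, 90.0, 33.7]
wrist_force: [-0.4, -0.4, -0.2]
width: 0.3
t: 16.82
position: [572.9, 137.7, 38.8]
eef_rot: [126.3, 90.0, -55.5]
wrist_force: [-1.2, -0.1, 3.6]
width: 0.1
t: 17.08
position: [573.0, 137.7, 38.4]
eef_rot: [129.9, 90.0, -51.9]
wrist_force: [-3.1, -1.6, 9.8]
width: -0.4
[572.95881277 137.69682524  38.42879766] [-31.82248592  25.86415545] [-3.11984766 -1.55908034  9.83913282]
```

View pics/l_wrist.png

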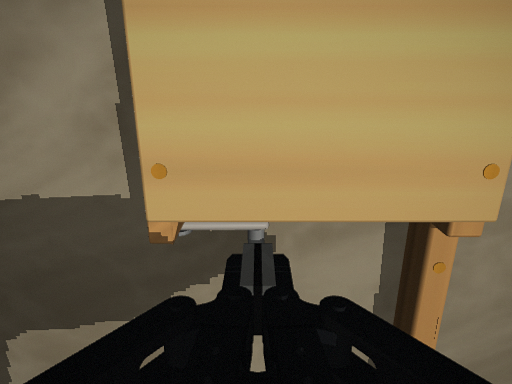

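```bash
python3 -m handwheel '[[-1,-0.03,0,0,0,0,0],[-1,-0.05,0,0,0,0,0],[-1,-0.04,-0.01,0.06,0,0,0],[-1,0,-0.01,0.05,0,0,0],[-1,0,0,0,0,0,0],[-1,0,0,0,0,0,0]]' && python3 - <<'E'
from h import *
s,f,P=grab("wrist","m_wrist");print(s['position'],case(s['position']),s['wrist_force'])
show("m_wrist",(90,0,390,120),2.6)
for u in(320,360): print(case(ray(f,P,u,11,0)))
s,f,P=grab("scene","m_scene");show("m_scene",(190,160,340,270),5)
E
```

```text
t: 17.88
position: [472.6, 159.4, 152.0]
eef_rot: [-171.0, 89.9, 7.2]
wrist_force: [1.3, -0.6, 0.4]
width: -0.1
[472.59125643 159.37205559 152.01445856] [-132.78888918   44.55231725] [ 1.34376418 -0.56212248  0.38913651]
[-4.46595248 -0.5225359 ]
[ -4.51443328 -29.08573661]
```

View pics/m_wrist_z.png

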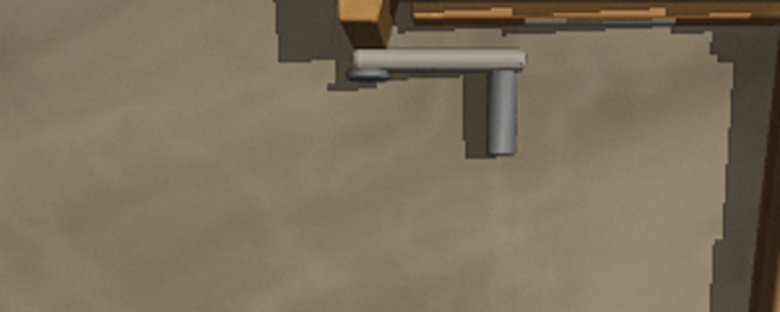

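View pics/m_scene_z.png

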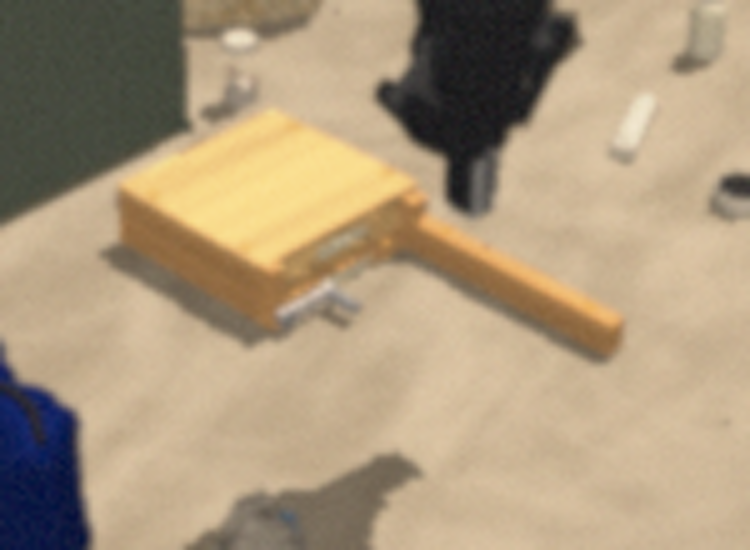

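```bash
python3 -c "
from station import arm
print(arm.sign_off(),arm.read_state()['t'])"
```

```text
the job is handed in; nothing more can be done
the job is handed in; nothing more can be done
```

The tray is home in the bottom slot and the keeper is turned down level in front of it. I handed the job in at about 18 s of the 61 s allowed; the sign-off gives no verdict.

- **Tray:** I pushed it sideways until it sat against the guide rail, at 5–8 N. I then pushed it in with two fingertips until the back stop held it at about 14 N. Its outer edge measured case x ≈ -3.5 mm, where fully home is -3, and parallel to the case front. A rougher reading at the end, after the keeper was down, gave -4.5 mm, within the 5 mm tolerance.
- **Keeper:** It started about 0.2 rad off upright. I pushed the stud sideways, then pressed it down until it met a firm stop at about 10 N, with the fingertip about 13 mm above the table (14 mm expected at level). In the last pictures the bar lies straight across the slot. I judged its angle from those two checks and did not measure it directly.
- **Other things:** The gripper ended about 130 mm above the table, touching nothing. I steered clear of the stones and other loose things and no push came near them, but I did not re-measure their positions at the end.

My case position was out by about 2 mm sideways in a later check of the rail end. That did not matter, because the rail and back stop set the tray's position.

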